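# Seat a steel column in its V cradle and clamp it

### The job

Take the steel column from its dark grey plastic rest, lower it gently into the two Vs of the cradle so that it lies centred in both, with its end home against the end stop, and let go of it there without letting it drop. Then swing the cradle's clamp arm over and press its pad firmly down on the column, and leave it clamped. Feel for the contacts and never load the column against the cradle, stop or clamp harder than about 20 N; leave the other things where they are.

Things in the scene. Friction and masses are not known exactly. Their poses are not given: they have to be found in the camera images.
- column_mid (a point): Centre of the loose steel column: a plain solid-looking cylinder, 36 mm in diameter, 150 mm long, dull steel with darker bands at both ends, 0.22 to 0.45 kg, both ends alike. Its x axis runs along the column; it may be rolled any way about that axis. At the start it lies level on the rest, along the rest's x axis, its axis about 42 mm above the bench.
- rest: Fixed dark grey plastic rest on the bench, 150 x 60 mm, where the column lies at first; two saddles, each 14 mm long along x, at x = -50 and +50 mm, 30 mm high, with a free gap between them for fingers (strip 6 mm high there). Origin: centre of its underside; x along the column.
- stand: Fixed stand: grey foot 180 x 120 mm, sleeve and post carrying the aluminium V cradle. Origin: centre of the foot's underside, on the bench; x along the Vs towards the end stop, y across, z up. THE CRADLE'S HEIGHT DIFFERS EACH TIME AND IS NOT REPORTED: H, the height of a seated column's axis over this origin, is 122 to 152 mm: feel for it. The cradle does not give under load.
- sleeve_top (a point): Top of the stand's fixed sleeve, at stand x = 0, y = 0, 52 mm up. Above it the cradle: two 90 degree Vs, each 20 mm long along x, centred at stand x = -50 and +50 mm, y = 0, mouth about 48 mm wide at height H - 1 mm, apex at H - 25.5 mm; 80 mm of free gap between them for fingers, over a bed plate (250 x 70 mm) at H - 52 mm. A column that is home has its centre at x = 0, y = 0.
- under_stop (a point): Point at bench level straight below the end stop's face, at stand x = +75 mm, y = 0. The end stop is an upright dark plate of the cradle, 44 mm wide, 10 mm thick, top at H + 10 mm; its face looks along -x of the stand, and the column's flat end goes against it.
- under_hinge (a point): Point at bench level straight below the clamp hinge, at stand x = +100 mm, y = 0. The hinge axis runs along stand y at height H + 31 mm, between two dark cheeks (36 mm wide over both) that reach up to H + 41 mm.
- clamp (a joint): Clamp arm angle a, rad. 0: level, pad bearing on a seated column; 1.57 upright; starts 1.45 to 1.8; limits -0.15, 2.0. Steel arm 18 mm wide, 10 thick, with a black cross-bar (12 mm thick, 56 long) at stand x = 100 - 85 cos a, height H + 31 + 85 sin a mm; pad 50 mm from hinge. Stiff hinge (0.22 N m) stays where left; push it over from behind (+x side), then press from above, about 8 N at the bar.
- bottle_mid (a point): Bystander: capped bottle, 60 mm in diameter, 130 mm high; point half-way up. Leave alone.
- jar_mid (a point): Bystander: capped jar, 56 mm in diameter, 75 mm high; point half-way up. Leave alone.
- tipbox_mid (a point): Bystander: grey pipette-tip box 120 x 80 x 50 mm; point half-way up. Leave alone.
Mind the look-alikes: they are no part of the job. Of the things that look like the part that bears column_mid, the smallest one is meant.

How it is judged:
On the way, in this order (a step that is already met when the one before it is completed fails the run):
1. the column lies centred in both Vs, home against the end stop, let go, with the clamp arm still up (x of column_mid in the frame of stand between -0.002 and 0.002 m and y of column_mid in the frame of stand between -0.002 and 0.002 m and angle between the x axis of column_mid and the x axis of stand, either way round below 0.03 rad and contact force between column and stand above 0.8 N and contact force between the fingers and column below 0.1 N and value of joint clamp above 1 rad), for 0.2 s.
2. the clamp's pad is pressed on the column with more than 3 N (value of joint clamp below 0.04 rad and contact force between column and clamp above 3 N), for 0.1 s.
At the end, for the whole second after the job is handed in: The column lies at rest in both Vs, let go: its centre within 2 mm of the home point along and across the cradle (end face against the stop), its axis within 0.03 rad of the cradle's, and the clamp arm is down on it (clamp angle within 0.04 rad of 0) (x of column_mid in the frame of stand between -0.002 and 0.002 m and y of column_mid in the frame of stand between -0.002 and 0.002 m and angle between the x axis of column_mid and the x axis of stand, either way round below 0.03 rad and contact force between column and stand above 0.8 N and contact force between the fingers and column below 0.1 N and value of joint clamp between -0.04 and 0.04 rad and linear speed of column below 0.02 m/s); the robot touches nothing.
It fails at once if while the clamp is up, the column is pressed, pushed or dropped on the cradle or stop with more than 30 N (sizes of all its contact forces added up, both flanks of the Vs included: about 20 N of push) (contact force between column and stand above 30 N and value of joint clamp above 0.3 rad).
It fails at once if the clamp's pad presses the column with more than 25 N (contact force between column and clamp above 25 N).
It fails at once if the column is dropped (moves faster than 0.25 m/s, out of the fingers' hold: a fall of some 3 mm) (linear speed of column above 0.25 m/s and contact force between the fingers and column below 0.1 N).
It fails at once if the bottle, the jar or the tip box is shifted by more than 30 mm (distance of any of bottle_mid, jar_mid, tipbox_mid from where it was at the start of the episode above 0.03 m).
It also fails if it takes over 72 s, if anything falls off the work surface, if the arm or the gripper's body presses on something with over 40 N, if the wrist force passes 120 N, or if a joint passes its speed limit or range.

### The arm

A 7-joint arm with a two-finger parallel gripper is mounted at the origin on the work surface. World frame = base frame: x ahead of the robot, y to its left, z up, the work surface at z = 0. Lengths are in m, angles in rad, forces in N, time in s.
With the tool pointing down it reaches from about 0.425 to 0.925 m from the base axis. Payload 6.8 kg.
Tool frame: the origin (TCP) lies at the very end of the fingers, on their centre line; the grasp point (between the pads) lies 19 mm behind it; z points along the fingers, y is the line along which they close (so a half turn about z gives the same grasp; the last joint's range is limited). The gripper opens to 85 mm and grips with 20 to 120 N. Pads are 22 mm wide; open, the fingers measure 114 mm over their backs; the gripper's body (76 mm by 85 mm) begins 54 mm behind the grasp point. The pads swing forward as they close: fully open they stand 13 mm farther back than shut.
Start: joints at [-1.422, 0.477, 0.022, 1.555, -0.011, 1.109, -0.083], TCP at [0.171, 0.653, 0.231] pointing down, gripper open.
Joint ranges: [-2.96, 2.96], [-0.34, 2.1], [-1.41, 1.46], [0.24, 2.44], [-1.37, 4.51], [0.17, 1.92], [-2.96, 2.96]. Speed limits (rad/s): [2.39, 2.39, 3.14, 3.14, 3.14, 3.14, 3.14].

### API

Orientations are given as a rotation vector (axis times angle).
In Python, from bench import r gives the robot as it stands.
- The arm moves only by the tool play_rows, never from a script. Its argument "targets" is text: rows parted by semicolons, each of 5 numbers parted by spaces: the closure, from -1 (fully open) to 1 (shut), then the shift along the tool's x, y, z in m, then the turn about the tool's z in rad. In form: gripper dx dy dz spin; .... A call has 1 to 8 rows; each row is the pose to reach, as a shift and turn from the pose commanded when the call began, along the tool's axes at that moment; what a row does not reach only later rows make up. A row lasts 1/12 s, in which the tool goes at most 41.7 mm and 7.16 degrees, less where a joint would pass 70% of its speed; a pose out of reach is approached as far as the arm can. A call with a gripper value outside its range is refused whole. The fingers move at their own pace and stop on an object; "squeeze" is the grip in N (left out, the last holds). Time passes only in rows, so rows that repeat a pose let the fingers close. It gives the time, the measured TCP pose, the force, the opening and the grip force at its end, in the units of the state.
- r.get_obs(): the state, without advancing time (a new reading comes with each control period).
- r.grab_frame(name): name is "scene" or "top" or "wrist"; returns the picture (480x640x3 uint8, red, green, blue); there is no depth.
- r.camera_info(name): a dict with "fov_y" (degrees; the focal length in pixels is half the picture's height over the tangent of half this angle, whatever the lens; pixels are square), "cx", "cy" (the principal point, pixels), "k1" (the pictures are not rectified: a ray, as slopes to the right and down, at radius r is drawn at 1 + k1 r^2 times it, then the intrinsics apply), "position" and "rotation" of the camera in the world. Camera axes: x right, y down, z forward; pixel columns grow to the right and rows downward; lengths in m; the calibration is good to about 2 mm. A picture is of the moment at which its call begins: read the wrist's pose just before it. camera_info takes no time and is no camera call; for the wrist camera it gives the pose at the moment of the call.
- r.hand_in(): hands the job in; it is judged then, once.
The state is a dict: "clock": time; "joints": joint angles; "qvel": joint speeds; "tau": joint torques, N m; "tcp_pos": TCP position; "orientation": TCP orientation; "contact_force": force on the tool from outside, world axes, zero at the start; "moment": the same for the moment, N m; "grip_width": finger opening in m; "gripper_force": force on a finger pad.
Only numpy, scipy, OpenCV 4.12 (cv2) and the standard library are available. Lean on these libraries where they do the work, as an engineer would, in place of code of your own. Each camera call takes 0.05 s, during which the arm holds its last target. There are 200 camera calls.

## Working session

There is one attempt and no reset: what is moved stays moved. The work goes in short steps, Python scripts to look and compute and a tool call to move; the robot and the scene stay as the last step left them, time stands still between calls to the robot, and variables do not carry over. Pictures are saved under pics/ and viewed, at most 10 in all, crops included, and the job is handed in when it is done.

Besides the shell and the picture viewer there is one more tool, called as name(argument=value, ...) on one line, values as JSON. play_rows: Moves the arm, as the interface text tells. Its arguments: {"type":"object","properties":{"targets":{"type":"string"},"squeeze":{"type":"number"}},"required":["targets"]}

```bash
ls; mkdir -p pics
cat > h.py <<'E'
import numpy as np, cv2
from bench import r
def K(ci):
    f=240/np.tan(np.radians(ci['fov_y'])/2); return f,ci['cx'],ci['cy'],ci['k1']
def Rm(ci):
    R=np.array(ci['rotation'],float)
    return R if R.shape==(3,3) else cv2.Rodrigues(R)[0]
def ray(ci,u,v):
    f,cx,cy,k=K(ci); d=np.array([(u-cx)/f,(v-cy)/f]); s=d.copy()
    for _ in range(30): s=d/(1+k*(s@s))
    return np.array(ci['position']),Rm(ci)@np.array([s[0],s[1],1])
def onz(ci,u,v,z):
    p,d=ray(ci,u,v); return p+d*(z-p[2])/d[2]
def proj(ci,P):
    f,cx,cy,k=K(ci); q=Rm(ci).T@(np.array(P)-ci['position']); s=q[:2]/q[2]; s=s*(1+k*(s@s)); return s*f+[cx,cy]
def save(img,n): cv2.imwrite('pics/'+n+'.png',img[:,:,::-1])
E
python3 - <<'E'
from h import *
print(r.get_obs())
for n in ['scene','top']:
    im=r.grab_frame(n); save(im,n); print(n,r.camera_info(n))
E
```

```text
pics
{'clock': 0.0, 'joints': array([-1.42209351,  0.47778986,  0.02234869,  1.55645742, -0.01151503,
        1.10932753, -0.08309846]), 'qvel': array([-1.11698827e-03,  4.45005143e-04,  9.65056581e-04, -6.97417447e-05,
       -1.43905157e-04,  1.29140287e-03, -7.89040447e-04]), 'tau': array([-4.51915248e-04, -5.96455657e+01,  1.60789534e+00, -2.81191313e+01,
        1.24386919e-02,  9.64267325e-03, -3.52686435e-06]), 'tcp_pos': array([0.17130598, 0.65227553, 0.23033025]), 'orientation': array([-4.02250126e-01, -3.11562262e+00,  2.90707100e-03]), 'contact_force': array([ 0.15342573, -0.76354983,  0.6043458 ]), 'moment': array([-0.04567982,  0.01245143,  0.00454627]), 'gripper_force': 0.0, 'grip_width': 0.08547137498678438}
scene {'fov_y': 48.87536480975597, 'cx': 316.3521976607975, 'cy': 236.46278519217458, 'k1': 0.01715192177689315, 'position': array([1.5268749 , 0.59826321, 1.01633266]), 'rotation': array([-1.1939546 , -2.17850734,  1.06599517])}
top {'fov_y': 56.614947913256316, 'cx': 323.31462447812766, 'cy': 238.02744841942945, 'k1': -0.0016607856573251656, 'position': array([ 0.41013134, -0.00650631,  1.1863594 ]), 'rotation': array([-2.18451829,  2.12541534, -0.1360709 ])}
```

View pics/scene.png

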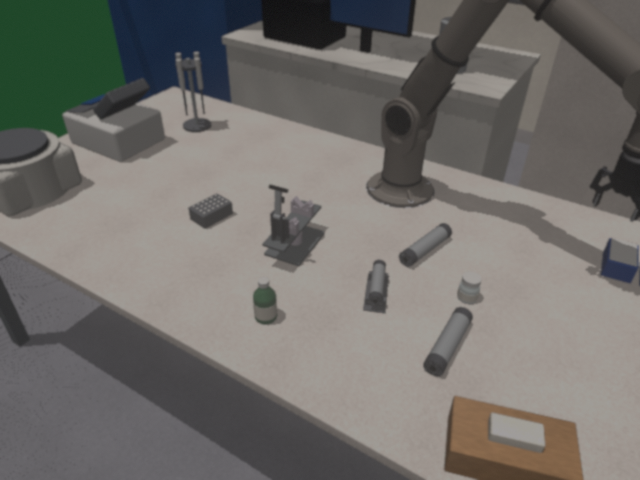

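View pics/top.png

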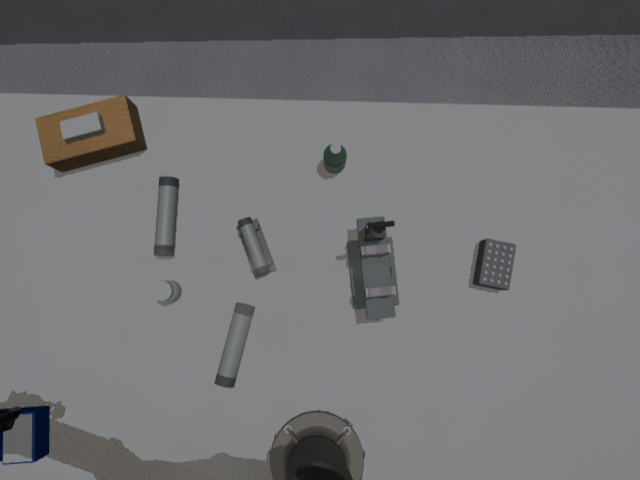

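The scene view shows three cylinders. In the top picture they are at (167,216), large and on the bench; (235,345), large and on the bench; and (256,246), the smallest, on the dark rest. I choose (256,246). The stand is at about (375,270), with its stop and hinge towards the top at (375,230). Next is one close crop to check this.

Run:
```python
from h import *
ci=r.camera_info('top'); im=cv2.imread('pics/top.png')
c=cv2.resize(im[200:330,225:415],None,fx=4.2,fy=4.2,interpolation=cv2.INTER_CUBIC); c=cv2.convertScaleAbs(c,alpha=1.5)
for i in range(0,190,20): cv2.putText(c,str(225+i),(int(i*4.2),10),0,.4,(0,0,255)); cv2.line(c,(int(i*4.2),12),(int(i*4.2),18),(0,0,255))
for i in range(0,130,20): cv2.putText(c,str(200+i),(0,int(i*4.2)+4),0,.4,(0,0,255)); 
cv2.imwrite('pics/crop1.png',c)
a=onz(ci,256,246,.05);print(a, [onz(ci,*p,.042) for p in [(246,220),(263,273)]])
print(onz(ci,378,268,.14),onz(ci,375,232,.14),onz(ci,335,155,.1),onz(ci,168,292,.07),onz(ci,495,265,.05))
```

```text
[0.53007824 0.16876881 0.05      ] [array([0.59820497, 0.19918425, 0.042     ]), array([0.46186538, 0.14882934, 0.042     ])]
[ 0.47654043 -0.13378514  0.14      ] [ 0.56169374 -0.12566243  0.14      ] [ 0.76053744 -0.02704833  0.1       ] [0.40697735 0.37913202 0.07      ] [ 0.49808022 -0.44323182  0.05      ]
```

View pics/crop1.png

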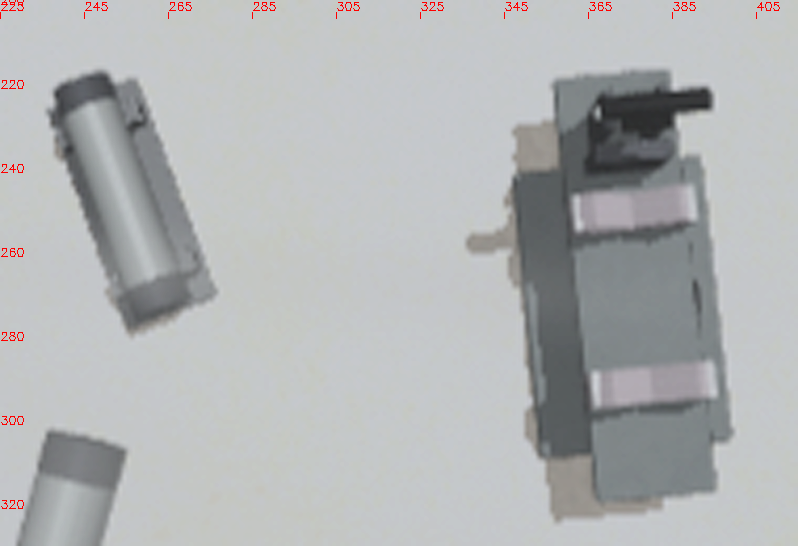

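The crop confirms that the small column sits on the dark rest, with its axis running from crop (82,78) to (163,308). The V blocks are at crop (634,210) and (654,385), with the hinge and stop at the far +x end. I'll work out the move that puts the hand over the column.

```bash
cat >> h.py <<'E'
def go(P,yaw,o=None):
    "shift in tool axes and spin to put TCP at P with tool x along yaw (mod pi)"
    o=o or r.get_obs(); R=cv2.Rodrigues(np.array(o['orientation']))[0]
    d=R.T@(np.array(P)-o['tcp_pos']); y0=np.arctan2(R[1,0],R[0,0])
    s=-((yaw-y0+np.pi/2)%np.pi-np.pi/2)
    print('go',np.round(d,4),'spin',round(s,4),'| tcp',np.round(o['tcp_pos'],4),'yaw',round(y0,4),'t',o['clock'],'tilt',np.round(R[:,2],4))
E
python3 - <<'E'
from h import *
ci=r.camera_info('top')
P=lambda x,y,z:onz(ci,225+x/4.2,200+y/4.2,z)
a,b=P(82,78,.042),P(163,308,.042); print(a,b,np.linalg.norm(a-b),np.degrees(np.arctan2(*(a-b)[1::-1])))
for H in(.122,.152):
    f,n=P(634,210,H-.01),P(654,385,H-.01); print(f,n,(f+n)/2,np.linalg.norm(f-n),np.arctan2(*(f-n)[1::-1]))
go([.53,.172,.23],np.arctan2(*(a-b)[1::-1]))
w=r.camera_info('wrist');R=cv2.Rodrigues(np.array(r.get_obs()['orientation']))[0]
print(R.T@(w['position']-r.get_obs()['tcp_pos']),R.T@Rm(w),w['fov_y'])
E
```

```text
[0.60186481 0.20321222 0.042     ] [0.46107029 0.1467174  0.042     ] 0.15170617282389176 21.863479583513204
[ 0.52177236 -0.13171575  0.112     ] [ 0.42185437 -0.14435937  0.112     ] [ 0.47181337 -0.13803756  0.112     ] 0.10071477573761006 0.12587102861020144
[ 0.51865494 -0.12821944  0.142     ] [ 0.42152702 -0.14051001  0.142     ] [ 0.47009098 -0.13436473  0.142     ] 0.09790245495129175 0.12587102861020122
go [-0.4689 -0.3735  0.0011] spin -0.6383 | tcp [0.1713 0.6524 0.2304] yaw 2.8848 t 0.1 tilt [-3.0e-04 -1.6e-03 -1.0e+00]
[ 0.0689831   0.00103399 -0.14289946] [[ 1.79329027e-03 -9.61690472e-01 -2.74131759e-01]
 [ 9.99998392e-01  1.72958428e-03  4.74088329e-04]
 [ 1.82077529e-05 -2.74132168e-01  9.61692027e-01]] 61.603480516701204
```

play_rows(targets="-1 -0.469 -0.374 0 -0.638;-1 -0.469 -0.374 0 -0.638;-1 -0.469 -0.374 0 -0.638;-1 -0.469 -0.374 0 -0.638;-1 -0.469 -0.374 0 -0.638;-1 -0.469 -0.374 0 -0.638;-1 -0.469 -0.374 0 -0.638;-1 -0.469 -0.374 0 -0.638")

```text
clock: 0.77
tcp_pos: [0.3712, 0.384, 0.2311]
orientation: [0.595, -3.084, 0.0]
contact_force: [0.6, 0.2, -0.6]
grip_width: 0.0854
gripper_force: 0.0
```

Run:
```python
from h import *
go([.53,.172,.23],np.radians(21.86))
```

```text
go [-0.0686 -0.2559  0.0011] spin -0.0003 | tcp [0.3712 0.384  0.2311] yaw -2.7603 t 0.7667 tilt [-3.e-04 -3.e-04 -1.e+00]
```

play_rows(targets="-1 -0.069 -0.256 0 0;-1 -0.069 -0.256 0 0;-1 -0.069 -0.256 0 0;-1 -0.069 -0.256 0 0;-1 -0.069 -0.256 0 0;-1 -0.069 -0.256 0 0;-1 -0.069 -0.256 0 0;-1 -0.069 -0.256 0 0")

```text
clock: 1.43
tcp_pos: [0.5321, 0.1687, 0.2311]
orientation: [-0.582, 3.087, -0.004]
contact_force: [0.2, -0.3, -0.5]
grip_width: 0.0853
gripper_force: 0.0
```

Run:
```python
from h import *
w=r.camera_info('wrist'); im=r.grab_frame('wrist'); save(im,'w1'); np.savez('w1.npz',**{k:np.array(v) for k,v in w.items()})
go([.53,.172,.23],np.radians(21.86)); print(proj(w,[.53,.172,.042]))
```

```text
go [0.0003 0.0004 0.0009] spin -0.0051 | tcp [0.5305 0.1717 0.2309] yaw -2.7651 t 1.4833 tilt [-5.e-04 -9.e-04 -1.e+00]
[321.09647604 211.38974893]
```

View pics/w1.png

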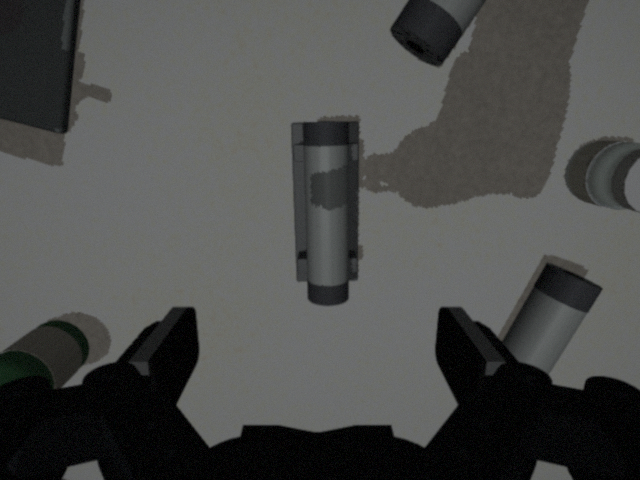

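The wrist picture shows the column at u≈306–349 with its ends at v≈122 and v≈304, lying on the rest as expected. Next I refine that from the edges.

Run:
```python
from h import *
w=dict(np.load('w1.npz')); w={k:(v if v.ndim else float(v)) for k,v in w.items()}
g=cv2.GaussianBlur(cv2.imread('pics/w1.png',0),(3,3),0).astype(float)
for v in (165,220,240,270,296):
    print(v,g[v-3:v+4,292:366].mean(0).astype(int).tolist())
c=g[:,318:338].mean(1); print('rows',c[112:132].astype(int),c[294:314].astype(int))
```

```text
165 [79, 65, 61, 63, 63, 63, 63, 63, 64, 63, 62, 59, 55, 56, 60, 64, 67, 70, 73, 75, 78, 80, 82, 84, 84, 86, 89, 92, 95, 98, 100, 100, 101, 101, 101, 99, 97, 92, 88, 85, 83, 82, 81, 79, 77, 74, 71, 68, 65, 62, 59, 54, 49, 46, 42, 38, 36, 36, 37, 37, 38, 38, 37, 37, 37, 39, 49, 63, 71, 75, 76, 77, 76, 74]
220 [105, 97, 79, 65, 60, 61, 62, 62, 61, 61, 62, 62, 59, 56, 54, 56, 61, 66, 69, 72, 75, 78, 80, 81, 82, 84, 86, 89, 92, 94, 96, 98, 99, 99, 99, 98, 96, 93, 90, 87, 85, 84, 83, 81, 79, 77, 74, 72, 70, 69, 66, 62, 58, 54, 48, 41, 37, 36, 36, 36, 36, 35, 36, 36, 40, 51, 71, 92, 104, 107, 107, 108, 108, 107]
240 [107, 106, 96, 77, 62, 59, 60, 61, 61, 60, 60, 60, 59, 57, 55, 55, 60, 64, 68, 71, 74, 77, 79, 81, 82, 83, 84, 87, 90, 92, 94, 95, 96, 96, 97, 96, 95, 93, 90, 87, 85, 84, 82, 81, 79, 77, 75, 73, 71, 68, 65, 63, 59, 54, 47, 42, 38, 36, 36, 37, 36, 35, 35, 36, 41, 56, 80, 99, 106, 107, 107, 108, 108, 107]
270 [107, 107, 106, 96, 76, 58, 54, 56, 58, 59, 59, 58, 58, 58, 56, 54, 56, 60, 64, 68, 72, 75, 77, 80, 81, 83, 84, 85, 88, 90, 91, 93, 94, 94, 94, 94, 93, 91, 89, 87, 85, 83, 83, 82, 80, 77, 75, 73, 71, 69, 66, 62, 58, 53, 46, 40, 36, 35, 36, 39, 44, 48, 49, 48, 48, 59, 80, 98, 106, 108, 108, 108, 108, 107]
296 [108, 108, 107, 107, 107, 107, 108, 108, 108, 108, 108, 108, 108, 107, 98, 78, 52, 34, 28, 28, 29, 30, 31, 32, 33, 35, 35, 35, 36, 37, 37, 38, 38, 38, 37, 38, 38, 39, 38, 38, 37, 36, 35, 33, 33, 32, 31, 30, 29, 28, 26, 25, 23, 22, 26, 41, 67, 92, 104, 107, 108, 108, 108, 108, 108, 108, 108, 108, 108, 108, 107, 107, 108, 108]
rows [107 107 105 101  92  83  77  72  63  50  41  39  39  38  38  38  38  38
  38  38] [ 36  36  36  36  36  36  36  36  36  40  52  73  94 104 107 108 107 108
 108 108]
```

Run:
```python
from h import *
w=dict(np.load('w1.npz')); w={k:(v if v.ndim else float(v)) for k,v in w.items()}
a=onz(w,325.7,165,.042); b=onz(w,327.6,296,.042); d=(a-b)/np.linalg.norm(a-b)
print(a,b,'yaw',np.degrees(np.arctan2(d[1],d[0])), [np.linalg.norm(onz(w,x0,v,.042)-onz(w,x1,v,.042)) for x0,x1,v in((304.3,347,165),(307.5,347.8,296))])
e1=onz(w,325.5,121,.042); e2=onz(w,327.8,305,.060); print(e1,e2,np.linalg.norm((e1-e2)[:2]),(e1+e2)/2)
```

```text
[0.49290684 0.16131742 0.042     ] [0.59924093 0.20570738 0.042     ] yaw -157.3415411848143 [np.float64(0.03474311410107038), np.float64(0.035938236198238216)]
[0.46103552 0.14839684 0.042     ] [0.59973496 0.20562825 0.06      ] 0.15004322954118343 [0.53038524 0.17701254 0.051     ]
```

Run:
```python
from h import *
go([.5305,.1765,.020],np.radians(22.5))
```

```text
go [-0.0019  0.0046  0.2109] spin -0.0162 | tcp [0.5305 0.1717 0.2309] yaw -2.7651 t 1.4833 tilt [-5.e-04 -9.e-04 -1.e+00]
```

play_rows(targets="-1 -0.002 0.0046 0.04 -0.016;-1 -0.002 0.0046 0.08 -0.016;-1 -0.002 0.0046 0.12 -0.016;-1 -0.002 0.0046 0.15 -0.016;-1 -0.002 0.0046 0.18 -0.016;-1 -0.002 0.0046 0.195 -0.016;-1 -0.002 0.0046 0.21 -0.016;-1 -0.002 0.0046 0.21 -0.016")

```text
clock: 2.15
tcp_pos: [0.5264, 0.1804, 0.0182]
orientation: [0.623, -3.073, 0.0]
contact_force: [0.3, -0.1, -0.3]
grip_width: 0.0853
gripper_force: 0.0
```

play_rows(targets="0 0 0 0 0;0 0 0 0 0;0.1 0 0 0 0;0.2 0 0 0 0;0.3 0 0 0 0;0.5 0 0 0 0;1 0 0 0 0;1 0 0 0 0", squeeze=30)

```text
clock: 2.82
tcp_pos: [0.5319, 0.1771, 0.0231]
orientation: [-0.616, 3.077, -0.003]
contact_force: [1.0, -5.7, 6.4]
grip_width: 0.0351
gripper_force: 29.6
```

play_rows(targets="1 0 0 0 0;1 0 0 -0.005 0;1 0 0 -0.02 0;1 0 0 -0.04 0;1 0 0 -0.07 0;1 0 0 -0.10 0;1 0 0 -0.10 0;1 0 0 -0.10 0")

```text
clock: 3.48
tcp_pos: [0.5308, 0.1801, 0.1234]
orientation: [-0.62, 3.076, 0.002]
contact_force: [-0.2, -0.1, -4.0]
grip_width: 0.035
gripper_force: 30.6
```

Run:
```python
from h import *
o=r.get_obs();print({k:np.round(o[k],3) for k in('contact_force','moment','grip_width','gripper_force')})
go([.472,-.137,.26],0.126)
c,w=r.camera_info('top'),r.camera_info('wrist'); im=r.grab_frame('wrist'); save(im,'w2')
print([proj(w,[.5305,.1765,.123]),w['position']])
```

```text
{'contact_force': array([-0.25 , -0.113, -4.008]), 'moment': array([-0.008,  0.103,  0.012]), 'grip_width': np.float64(0.035), 'gripper_force': np.float64(30.648)}
go [ 0.1764 -0.2695 -0.1375] spin 0.2716 | tcp [0.5308 0.1801 0.1234] yaw -2.744 t 3.4833 tilt [ 0.0036  0.0023 -1.    ]
[array([307.04487368, 306.73149101]), array([0.46690099, 0.15359627, 0.26597065])]
```

View pics/w2.png

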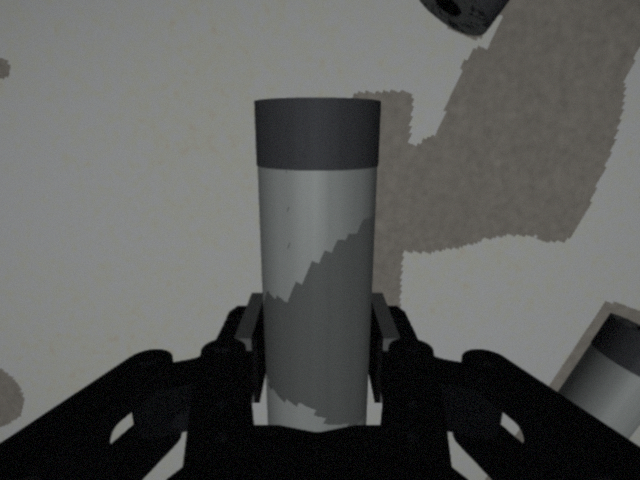

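The wrist view shows the column held centrally between the pads, with its near end at v≈98 and its edges at u≈256 and 380. Next I work out its pose in the tool frame.

Run:
```python
from h import *
o=r.get_obs();w=r.camera_info('wrist');R=cv2.Rodrigues(np.array(o['orientation']))[0]
g=cv2.imread('pics/w2.png',0).astype(float)
T=lambda p:R.T@(p-o['tcp_pos'])
z=o['tcp_pos'][2]+.019
for v in(110,130,150,200,240,270):
    row=cv2.GaussianBlur(g[v-2:v+3].mean(0)[None],(5,1),0)[0]; d=np.abs(np.diff(row)); L=240+np.argmax(d[240:280]); Rr=360+np.argmax(d[360:400]); print(v,L,Rr,T((onz(w,L,v,z+.003)+onz(w,Rr,v,z+.003))/2))
col=g[:,310:326].mean(1); v=80+np.argmax(np.abs(np.diff(col[80:120])));print(v,T(onz(w,318,v+.5,z+.018)),T(onz(w,318,v+.5,z)))
```

```text
110 254 380 [ 0.07338803  0.00054092 -0.02206142]
130 255 379 [ 0.06785606  0.00055189 -0.02205676]
150 255 378 [ 0.06218605  0.00041632 -0.02205207]
200 258 375 [ 0.04735918  0.00044082 -0.02203959]
240 259 373 [ 0.03476049  0.00030563 -0.02202907]
270 261 372 [ 0.02483422  0.00047804 -0.02202064]
97 [ 0.07573555  0.00077002 -0.03706328] [ 0.07696264  0.00082517 -0.01906427]
```

Run:
```python
from h import *
go([.446,-.139,.19],0.126)
```

```text
go [ 0.2003 -0.2613 -0.0685] spin 0.2716 | tcp [0.5295 0.1795 0.1218] yaw -2.744 t 3.5333 tilt [ 6.e-04  8.e-04 -1.e+00]
```

play_rows(targets="1 0.01 -0.01 -0.03 0.02;1 0.03 -0.035 -0.06 0.06;1 0.055 -0.07 -0.085 0.10;1 0.08 -0.10 -0.085 0.14;1 0.105 -0.135 -0.085 0.18;1 0.13 -0.17 -0.085 0.22;1 0.15 -0.20 -0.085 0.27;1 0.17 -0.225 -0.085 0.27")

```text
clock: 4.2
tcp_pos: [0.458, -0.0966, 0.205]
orientation: [0.194, -3.133, 0.0]
contact_force: [-0.5, -0.6, -3.0]
grip_width: 0.0351
gripper_force: 31.4
```

play_rows(targets="1 0.018 -0.02 0 0;1 0.03 -0.037 0.01 0;1 0.03 -0.037 0.017 0;1 0.03 -0.037 0.017 0;1 0.03 -0.037 0.017 0")

```text
clock: 4.62
tcp_pos: [0.4344, -0.1337, 0.1882]
orientation: [0.2, -3.133, -0.001]
contact_force: [-0.3, 1.0, -3.0]
grip_width: 0.0348
gripper_force: 31.3
```

Run:
```python
from h import *
import json
w=r.camera_info('wrist'); o=r.get_obs(); im=r.grab_frame('wrist'); save(im,'w3'); np.savez('w3.npz',tcp=o['tcp_pos'],ori=o['orientation'],**{k:np.array(v) for k,v in w.items()})
go([.446,-.139,.18],0.126); print(o['contact_force'],o['grip_width'])
```

```text
go [-0.0101 -0.007   0.0087] spin 0.0029 | tcp [ 0.4351 -0.1334  0.1887] yaw -3.0127 t 4.6667 tilt [-1.5e-03  3.0e-04 -1.0e+00]
[-0.27677497  0.97341866 -2.97953148] 0.034751800318712486
```

View pics/w3.png

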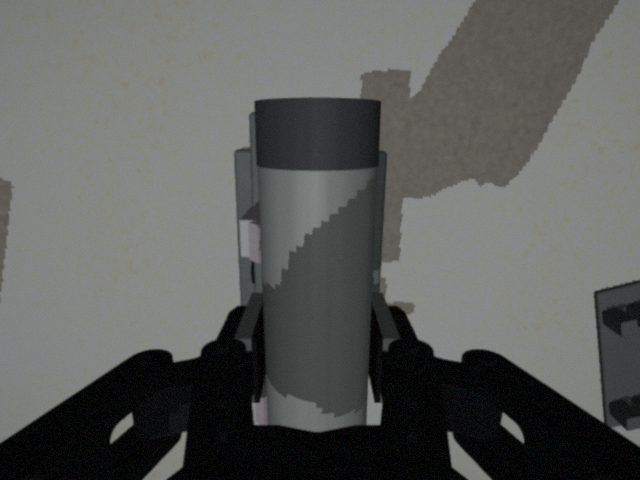

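The held column hides most of the cradle. The foot's near edge is visible, with corners at about (236,150) and (386,150), and the bed corner is at (249,113). I use the foot corners, whose height is known, to locate the stand.

Run:
```python
from h import *
w=dict(np.load('w3.npz')); w={k:(v if v.ndim else float(v)) for k,v in w.items()}
g=cv2.imread('pics/w3.png',0).astype(int)
for v in(165,185,200,280): print(v,'L',g[v-2:v+3,228:262].mean(0).astype(int).tolist(),'R',g[v-2:v+3,376:396].mean(0).astype(int).tolist())
print('Lfoot col',g[138:160,238:247].mean(1).astype(int),'bed',g[104:122,250:254].mean(1).astype(int),'R',g[140:162,382:386].mean(1).astype(int))
for t in(.01,.014):
    a,b,c=onz(w,235,150,t),onz(w,386.5,151.5,t),onz(w,239.5,280,t); m=(a+b)/2
    d=c-a; print(t,a,b,np.linalg.norm(a-b),'mid',m,'yaw edge',np.arctan2(d[1],d[0]),'yaw end',np.arctan2(*(b-a)[1::-1])+np.pi/2, 'home',m+.09*np.array([np.cos(.126),np.sin(.126),0]))
```

```text
165 L [136, 136, 136, 137, 136, 128, 103, 77, 73, 80, 83, 83, 82, 82, 81, 81, 81, 81, 81, 81, 80, 78, 69, 67, 71, 77, 79, 77, 67, 53, 44, 41, 39, 40] R [30, 32, 41, 48, 50, 50, 51, 51, 46, 47, 64, 85, 92, 94, 93, 92, 93, 93, 93, 94]
185 L [135, 134, 136, 136, 135, 135, 129, 100, 76, 76, 78, 80, 80, 81, 81, 81, 79, 82, 81, 82, 82, 81, 78, 71, 68, 74, 77, 80, 80, 77, 70, 68, 70, 73] R [45, 51, 49, 53, 51, 50, 50, 47, 48, 70, 89, 94, 93, 93, 93, 93, 94, 95, 96, 96]
200 L [137, 136, 137, 136, 135, 135, 134, 118, 92, 74, 78, 78, 79, 79, 79, 79, 78, 79, 78, 79, 80, 77, 78, 68, 68, 73, 78, 80, 78, 76, 68, 64, 68, 70] R [48, 50, 49, 51, 51, 46, 47, 47, 61, 86, 93, 93, 93, 91, 92, 92, 94, 95, 95, 95]
280 L [136, 137, 137, 137, 137, 135, 136, 136, 136, 136, 129, 106, 79, 71, 75, 76, 77, 77, 75, 77, 75, 75, 75, 58, 38, 22, 36, 60, 73, 77, 78, 79, 78, 72] R [75, 72, 64, 64, 82, 89, 92, 92, 97, 110, 128, 135, 136, 135, 136, 136, 136, 135, 137, 136]
Lfoot col [135 135 136 136 135 135 135 135 128 116  97  65  55  64  72  80  82  83
  82  82  83  82] bed [134 132 133 133 131 133 132 126  99  77  70  72  79  76  75  76  77  76] R [93 91 93 91 91 92 91 92 91 91 83 64 51 45 47 49 48 50 47 47 48 47]
0.01 [ 0.39060164 -0.20263085  0.01      ] [ 0.37647283 -0.08520888  0.01      ] 0.11826894561542839 mid [ 0.38353724 -0.14391987  0.01      ] yaw edge 0.11049873972314896 yaw end 3.2613420741635517 home [ 0.47282376 -0.13260985  0.01      ]
0.014 [ 0.39030245 -0.20187314  0.014     ] [ 0.37634955 -0.08591313  0.014     ] 0.11679643639116413 mid [ 0.383326   -0.14389313  0.014     ] yaw edge 0.11049873972314866 yaw end 3.2613420741635517 home [ 0.47261253 -0.13258311  0.014     ]
```

play_rows(targets="1 0 0.03 -0.02 0;1 0 0.06 -0.04 0;1 0 0.09 -0.05 0;1 0 0.09 -0.05 0;1 0 0.09 -0.05 0;1 0 0.09 -0.05 0")

```text
clock: 5.17
tcp_pos: [0.4238, -0.0448, 0.2393]
orientation: [-0.203, 3.135, -0.0]
contact_force: [-0.4, -0.2, -2.9]
grip_width: 0.0354
gripper_force: 31.6
```

Run:
```python
from h import *
w=r.camera_info('wrist'); o=r.get_obs(); im=r.grab_frame('wrist'); save(im,'w4'); np.savez('w4.npz',tcp=o['tcp_pos'],ori=o['orientation'],**{k:np.array(v) for k,v in w.items()})
c=cv2.convertScaleAbs(cv2.resize(im[60:420,20:270],None,fx=2.4,fy=1.66*1,interpolation=cv2.INTER_CUBIC) if 0 else cv2.resize(im[60:360,20:270],None,fx=2,fy=2,interpolation=cv2.INTER_CUBIC),alpha=1.5)
for u in range(20,270,40): cv2.putText(c,str(u),(2*(u-20),10),0,.4,(255,0,0)); cv2.line(c,(2*(u-20),12),(2*(u-20),18),(255,0,0))
for v in range(60,360,40): cv2.putText(c,str(v),(0,2*(v-60)+4),0,.4,(255,0,0))
save(c,'w4c')
```

```text
(no output)
```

View pics/w4c.png

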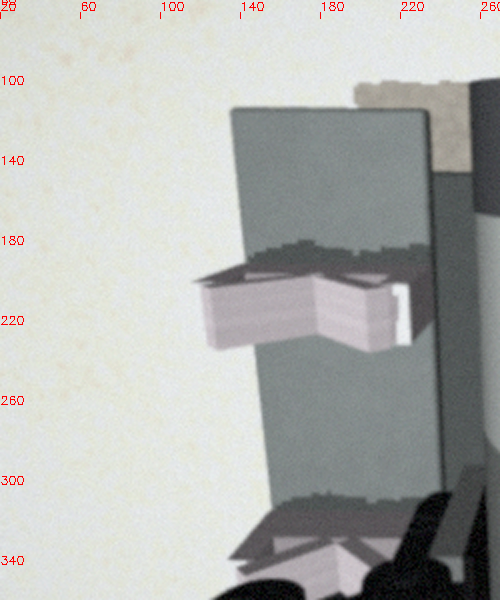

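The crop shows the bed corners at pixels (136,114) and (234,115). The V apex line runs from (177.5,197.5) to (178.5,226.5), and the second V's apex is at (189,330). I fit the stand pose and H to these point rays.

Run:
```python
from h import *
from scipy.optimize import least_squares
def ld(n):
    w=dict(np.load(n)); return {k:(v if v.ndim else float(v)) for k,v in w.items()}
w4,w3,ct=ld('w4.npz'),ld('w3.npz'),r.camera_info('top')
# cam, pixel, (x,y,z offset from H)
A=[(w4,(136,114),(-.125,-.035,-.052)),(w4,(234,115),(-.125,.035,-.052)),(w4,(177.5,197.5),(-.06,0,-.0255)),(w4,(178.5,226.5),(-.04,0,-.0255)),(w4,(189,330),(.04,0,-.0255))]
B=[(w3,(235,150),(-.09,-.06)),(w3,(386.5,151.5),(-.09,.06))]
def res(p,full=True):
    X,Y,a,H,t=p; c,s=np.cos(a),np.sin(a); o=[]
    for cam,px,q in A+B:
        z=H+q[2] if len(q)==3 else t
        o.append(proj(cam,[X+c*q[0]-s*q[1],Y+s*q[0]+c*q[1],z])-px)
    return np.array(o).ravel()
for sub in (slice(0,10),slice(0,14)):
    f=lambda p:np.r_[res(p)[sub],(p[4]-.01)*1000]
    S=least_squares(f,[.472,-.134,.12,.135,.01],x_scale=[.01,.01,.1,.01,.01],loss='soft_l1'); print(np.round(S.x,4)); print(np.round(res(S.x).reshape(-1,2),1))
X,Y,a,H,t=S.x; P=lambda x,y,z:[X+np.cos(a)*x-np.sin(a)*y,Y+np.sin(a)*x+np.cos(a)*y,z]
for x in(-50e-3,50e-3): print(proj(ct,P(x,0,H-.0255)))
```

```text
[ 0.4826 -0.1392  0.118   0.1185  0.01  ]
[[ 0.4 -0.9]
 [-4.7 -1. ]
 [ 0.4  8. ]
 [ 1.5  5.5]
 [-0.8 -1. ]
 [-9.5 11.3]
 [-8.4 11.6]]
[ 0.4742 -0.1344  0.1098  0.1338  0.0096]
[[ -0.5 -13.4]
 [ -0.1 -12.7]
 [  1.1   1.1]
 [  2.2   0.3]
 [ -0.7  -0.4]
 [ -1.6   0.6]
 [  0.2   2.2]]
[378.68329171 290.53106402]
[374.65186486 249.26344826]
```

Run:
```python
from h import *
from scipy.optimize import least_squares
def ld(n):
    w=dict(np.load(n)); return {k:(v if v.ndim else float(v)) for k,v in w.items()}
w4,w3,ct=ld('w4.npz'),ld('w3.npz'),r.camera_info('top')
A=[(w4,(136,114),(None,-.035,-.052)),(w4,(234,115),(None,.035,-.052)),(w4,(177.5,197.5),(-.06,0,-.0255)),(w4,(178.5,226.5),(-.04,0,-.0255)),(w4,(189,330),(.04,0,-.0255)),
(w3,(235,150),(-.09,-.06)),(w3,(386.5,151.5),(-.09,.06)),(ct,(380.2,291.7),(-.05,0,-.0255)),(ct,(375.5,250),(.05,0,-.0255))]
def res(p,n):
    X,Y,a,H,e=p; c,s=np.cos(a),np.sin(a); o=[]
    for cam,px,q in A[:n]:
        x=e if q[0] is None else q[0]; z=H+q[2] if len(q)==3 else .01
        o.append((proj(cam,[X+c*x-s*q[1],Y+s*x+c*q[1],z])-px)*(2 if cam is ct else 1))
    return np.array(o).ravel()
for n in(5,7,9):
    S=least_squares(res,[.472,-.134,.12,.135,-.12],x_scale=[.01,.01,.1,.01,.01],args=(n,)); print(np.round(S.x,4)); print(np.round(res(S.x,n).reshape(-1,2),1).tolist())
```

```text
[ 0.473  -0.1339  0.1142  0.1365 -0.115 ]
[[-0.8, -0.1], [-0.3, 0.2], [0.3, 0.2], [1.5, -0.3], [-0.8, 0.0]]
[ 0.4729 -0.1337  0.1154  0.1369 -0.1149]
[[-0.8, -0.0], [-0.2, 0.1], [0.3, 0.2], [1.6, -0.2], [-0.5, 0.2], [-1.3, -0.4], [0.9, 0.3]]
[ 0.4729 -0.1343  0.1115  0.1365 -0.1148]
[[-0.9, -0.2], [-0.3, 0.3], [-0.1, -0.1], [1.1, -0.5], [-1.4, -0.2], [-1.6, -0.9], [0.6, 0.4], [-2.8, -1.3], [-1.6, -0.6]]
```

The fit is consistent: home at (0.473, −0.1338), yaw 0.1155, H ≈ 0.1367. Next I move above the pre-seat pose.

Run:
```python
from h import *
go([.4651,-.1352,.150],.1155)
```

```text
go [-0.0298 -0.0943  0.089 ] spin 0.0121 | tcp [ 0.4236 -0.0455  0.239 ] yaw -3.014 t 5.2167 tilt [-6.e-04 -4.e-04 -1.e+00]
```

play_rows(targets="1 -0.01 -0.03 0.01 0.004;1 -0.02 -0.06 0.02 0.012;1 -0.0298 -0.0943 0.035 0.012;1 -0.0298 -0.0943 0.05 0.012;1 -0.0298 -0.0943 0.07 0.012;1 -0.0298 -0.0943 0.085 0.012;1 -0.0298 -0.0943 0.089 0.012;1 -0.0298 -0.0943 0.089 0.012")

```text
clock: 5.88
tcp_pos: [0.464, -0.1357, 0.1489]
orientation: [0.179, -3.133, 0.0]
contact_force: [-0.8, 0.3, -2.3]
grip_width: 0.0352
gripper_force: 31.7
```

play_rows(targets="1 0 0 0 0;1 0 0 0 0;1 0 0 0 0")

```text
clock: 6.13
tcp_pos: [0.4659, -0.1352, 0.1513]
orientation: [-0.181, 3.135, -0.0]
contact_force: [-0.2, -0.0, -2.2]
grip_width: 0.0355
gripper_force: 31.7
```

Run:
```python
from h import *
go([.4651,-.1352,.130],.1155); o=r.get_obs(); print(o['contact_force'],o['moment'])
```

```text
go [0.0008 0.0001 0.0212] spin -0.0003 | tcp [ 0.4659 -0.1352  0.1513] yaw -3.0264 t 6.1333 tilt [ 1.9e-03 -1.0e-04 -1.0e+00]
[-0.2034816  -0.03013197 -2.19628673] [-0.01560571 -0.08265435  0.00536534]
```

play_rows(targets="1 0 0 0.006 0;1 0 0 0.012 0;1 0 0 0.016 0;1 0 0 0.019 0;1 0 0 0.021 0;1 0 0 0.022 0;1 0 0 0.022 0")

```text
clock: 6.72
tcp_pos: [0.465, -0.1351, 0.128]
orientation: [0.181, -3.136, -0.0]
contact_force: [-0.2, -0.8, -2.8]
grip_width: 0.0346
gripper_force: 31.7
```

play_rows(targets="1 0 0 0.001 0;1 0 0 0.002 0;1 0 0 0.003 0;1 0 0 0.003 0")

```text
clock: 7.05
tcp_pos: [0.4651, -0.135, 0.1252]
orientation: [0.181, -3.136, -0.0]
contact_force: [-0.6, -0.0, -3.0]
grip_width: 0.0352
gripper_force: 31.7
```

play_rows(targets="1 0 0 0.001 0;1 0 0 0.002 0;1 0 0 0.003 0;1 0 0 0.003 0")

```text
clock: 7.38
tcp_pos: [0.465, -0.135, 0.1221]
orientation: [0.181, -3.136, -0.0]
contact_force: [0.4, -0.2, -1.9]
grip_width: 0.0349
gripper_force: 31.7
```

play_rows(targets="1 0 0 0.0005 0;1 0 0 0.001 0;1 0 0 0.001 0")

```text
clock: 7.63
tcp_pos: [0.4651, -0.1351, 0.1212]
orientation: [0.181, -3.136, -0.0]
contact_force: [-0.4, 0.3, -2.5]
grip_width: 0.0346
gripper_force: 31.7
```

play_rows(targets="1 0 0 0.0005 0;1 0 0 0.001 0;1 0 0 0.001 0")

```text
clock: 7.88
tcp_pos: [0.4654, -0.1354, 0.1204]
orientation: [-0.18, 3.136, -0.0]
contact_force: [0.7, -1.2, -1.5]
grip_width: 0.0349
gripper_force: 31.9
```

play_rows(targets="1 0 0 0.0005 0;1 0 0 0.001 0;1 0 0 0.001 0")

```text
clock: 8.13
tcp_pos: [0.4655, -0.1355, 0.1202]
orientation: [-0.181, 3.136, -0.0]
contact_force: [-3.5, -0.8, 8.6]
grip_width: 0.0352
gripper_force: 32.8
```

Run:
```python
from h import *
o=r.get_obs(); print(o['contact_force'],o['moment']); go([.473,-.1338,.12],.1155)
```

```text
[-3.46801543 -0.80558194  8.60078216] [-0.14310863  0.62146104  0.17670137]
go [-0.0077  0.0009  0.0002] spin -0.0002 | tcp [ 0.4655 -0.1355  0.1202] yaw -3.0263 t 8.1333 tilt [ 8.e-04 -2.e-04 -1.e+00]
```

play_rows(targets="1 0 0 -0.0007 0;1 0 0 -0.0007 0;1 0 0 -0.0007 0")

```text
clock: 8.38
tcp_pos: [0.4654, -0.1354, 0.1203]
orientation: [-0.18, 3.136, -0.0]
contact_force: [-0.9, -1.4, 4.8]
grip_width: 0.0351
gripper_force: 32.3
```

Run:
```python
from h import *
o=r.get_obs(); print(o['contact_force'],o['moment']); go([.473,-.1338,.12],.1155)
```

```text
[-0.92157459 -1.43726326  4.78388235] [-0.32898729  0.23268242  0.09190165]
go [-0.0077  0.0007  0.0003] spin -0.0006 | tcp [ 0.4654 -0.1354  0.1203] yaw -3.0267 t 8.3833 tilt [ 7.e-04 -3.e-04 -1.e+00]
```

play_rows(targets="1 0 0 -0.0006 0;1 -0.002 0 -0.0006 0;1 -0.004 0 -0.0006 0;1 -0.005 0 -0.0006 0;1 -0.005 0 -0.0006 0", squeeze=22)

```text
clock: 8.8
tcp_pos: [0.4702, -0.1348, 0.1204]
orientation: [0.18, -3.136, 0.001]
contact_force: [-1.5, -4.1, 0.3]
grip_width: 0.0354
gripper_force: 32.0
```

play_rows(targets="1 -0.0005 0 0 0;1 -0.001 0 0 0;1 -0.001 0 0 0")

```text
clock: 9.05
tcp_pos: [0.4711, -0.1345, 0.1205]
orientation: [0.181, -3.136, 0.0]
contact_force: [-2.6, -3.6, -0.3]
grip_width: 0.0346
gripper_force: 32.0
```

play_rows(targets="1 -0.0005 0 0 0;1 -0.001 0 0 0;1 -0.001 0 0 0")

```text
clock: 9.3
tcp_pos: [0.4722, -0.1343, 0.1206]
orientation: [-0.181, 3.136, -0.0]
contact_force: [-1.7, -4.2, 0.6]
grip_width: 0.0354
gripper_force: 32.0
```

play_rows(targets="1 0 -0.0005 0 0;1 0 -0.001 0 0;1 0 -0.001 0 0")

```text
clock: 9.55
tcp_pos: [0.4725, -0.1345, 0.1205]
orientation: [-0.182, 3.136, 0.001]
contact_force: [-0.9, -0.2, -1.6]
grip_width: 0.0351
gripper_force: 31.8
```

play_rows(targets="1 0 0 0.0005 0;1 0 0 0.001 0;1 0 0 0.001 0")

```text
clock: 9.8
tcp_pos: [0.4726, -0.1347, 0.1201]
orientation: [-0.182, 3.136, 0.001]
contact_force: [-1.9, 0.4, 6.1]
grip_width: 0.0348
gripper_force: 32.6
```

Run:
```python
from h import *
o=r.get_obs(); print(o['contact_force'],o['moment']); go([.473,-.1338,.12],.1155)
```

```text
[-1.87191081  0.35951209  6.0719264 ] [0.1593235  0.56601531 0.10352241]
go [-0.0005  0.0009  0.0001] spin 0.0005 | tcp [ 0.4726 -0.1347  0.1201] yaw -3.0256 t 9.8 tilt [ 5.e-04  8.e-04 -1.e+00]
```

play_rows(targets="1 0 0 -0.0006 0;1 -0.0005 0 -0.0006 0;1 -0.001 0 -0.0006 0;1 -0.001 0 -0.0006 0")

```text
clock: 10.13
tcp_pos: [0.4727, -0.1347, 0.1202]
orientation: [0.182, -3.135, -0.001]
contact_force: [-3.8, 1.1, 5.2]
grip_width: 0.0353
gripper_force: 32.4
```

play_rows(targets="1 -0.0005 0 0 0;1 -0.001 0 0 0;1 -0.001 0 0 0")

```text
clock: 10.38
tcp_pos: [0.4728, -0.1347, 0.1201]
orientation: [0.181, -3.133, -0.002]
contact_force: [-7.9, 1.9, 8.4]
grip_width: 0.0349
gripper_force: 32.8
```

Run:
```python
from h import *
w=r.camera_info('wrist');o=r.get_obs(); print(o['contact_force'],o['moment']); go([.473,-.1338,.12],.1155)
im=r.grab_frame('wrist'); save(im,'w5')
for n in('w2','w3','w5'):
    g=cv2.imread(f'pics/{n}.png',0).astype(float)
    for v in(120,150,200,240):
        row=cv2.GaussianBlur(g[v-2:v+3].mean(0)[None],(5,1),0)[0]; d=np.abs(np.diff(row)); L=240+np.argmax(d[240:280]); Rr=360+np.argmax(d[360:400]); print(n,v,L,Rr,Rr-L)
    c=g[:,310:326].mean(1); d=np.abs(np.diff(c)); print(80+np.argmax(d[80:120]),150+np.argmax(d[150:190]))
```

```text
[-7.9199871   1.91306326  8.36163766] [0.35308796 1.44159813 0.16758704]
go [-0.0003  0.0009  0.0001] spin -0.0001 | tcp [ 0.4728 -0.1347  0.1201] yaw -3.0262 t 10.3833 tilt [-3.e-03  9.e-04 -1.e+00]
w2 120 254 379 125
w2 150 255 378 123
w2 200 258 375 117
w2 240 259 373 114
97 169
w3 120 248 379 131
w3 150 255 378 123
w3 200 257 384 127
w3 240 240 399 159
97 170
w5 120 254 379 125
w5 150 255 377 122
w5 200 257 375 118
w5 240 260 399 139
83 169
```

View pics/w5.png

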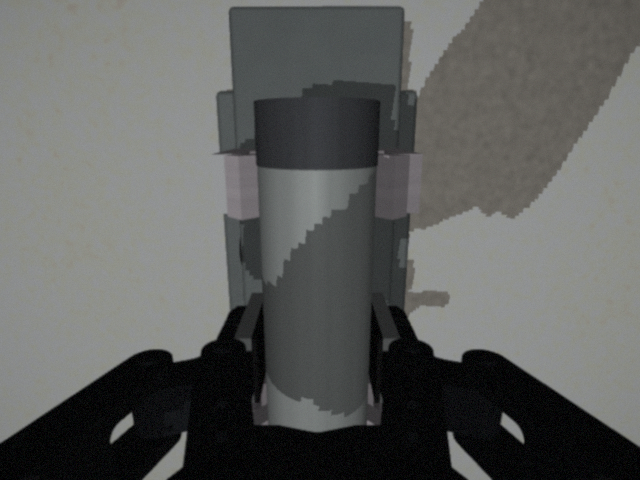

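The wrist view shows the column centred: column centre u≈317, bed and foot centres u≈317. TCP x has stopped advancing and Fx is −8 N, so the end is on the stop. I ease the push and then open slowly.

play_rows(targets="1 0.0006 0 -0.0004 0;1 0.001 0 -0.0008 0;1 0.001 0 -0.0008 0;1 0.001 0 -0.0008 0")

```text
clock: 10.77
tcp_pos: [0.4734, -0.1351, 0.1208]
orientation: [-0.181, 3.136, -0.0]
contact_force: [0.1, 0.8, -2.6]
grip_width: 0.0347
gripper_force: 31.7
```

Run:
```python
from h import *
o=r.get_obs(); print(o['contact_force'],o['moment']); go([.473,-.1338,.12],.1155)
```

```text
[ 0.06799441  0.81688173 -2.58015479] [ 0.16056106 -0.00218042  0.04375478]
go [0.0003 0.0013 0.0008] spin -0.0003 | tcp [ 0.4734 -0.1351  0.1208] yaw -3.0264 t 10.7667 tilt [ 3.e-04 -1.e-04 -1.e+00]
```

play_rows(targets="1 -0.0005 0 0 0;1 -0.0005 0 0 0;1 -0.001 0 0 0;1 -0.001 0 0 0")

```text
clock: 11.1
tcp_pos: [0.4734, -0.1351, 0.1207]
orientation: [0.18, -3.135, -0.0]
contact_force: [-3.8, 0.3, -2.1]
grip_width: 0.0347
gripper_force: 31.9
```

play_rows(targets="1 -0.0005 0 0 0;1 -0.0005 0 0 0;1 -0.001 0 0 0;1 -0.001 0 0 0")

```text
clock: 11.43
tcp_pos: [0.4734, -0.135, 0.1206]
orientation: [0.18, -3.133, -0.001]
contact_force: [-7.4, -0.4, 1.7]
grip_width: 0.035
gripper_force: 32.1
```

play_rows(targets="1 0.0007 0 0 0;1 0.0014 0 0.0003 0;1 0.0014 0 0.0006 0;1 0.0014 0 0.0008 0;1 0.0014 0 0.0008 0")

```text
clock: 11.85
tcp_pos: [0.4734, -0.135, 0.1205]
orientation: [0.18, -3.136, -0.001]
contact_force: [-6.3, 1.5, 5.2]
grip_width: 0.0354
gripper_force: 32.5
```

Run:
```python
from h import *
o=r.get_obs(); print(o['contact_force'],o['moment']); go([.473,-.1338,.12],.1155)
```

```text
[-6.25710225  1.49356942  5.23672211] [0.19201997 1.26155079 0.04581248]
go [0.0003 0.0013 0.0005] spin -0.0006 | tcp [ 0.4734 -0.135   0.1205] yaw -3.0267 t 11.85 tilt [-7.e-04  5.e-04 -1.e+00]
```

play_rows(targets="0.18 0 0 0 0;0.12 0 0 0 0;0.08 0 0 0 0;0.0 0 0 0 0;-0.2 0 0 0 0;-0.5 0 0 0 0;-0.6 0 0 0 0;-0.6 0 0 0 0", squeeze=20)

```text
clock: 12.52
tcp_pos: [0.474, -0.1351, 0.1202]
orientation: [-0.181, 3.136, -0.0]
contact_force: [-0.7, -1.4, 0.7]
grip_width: 0.0681
gripper_force: 0.0
```

Run:
```python
from h import *
o=r.get_obs(); print(o['contact_force'],o['moment'],o['grip_width']); go([.473,-.1338,.12],.1155)
im=r.grab_frame('wrist'); save(im,'w6'); g=cv2.imread('pics/w6.png',0).astype(float)
for v in(120,150,200,240):
        row=cv2.GaussianBlur(g[v-2:v+3].mean(0)[None],(5,1),0)[0]; d=np.abs(np.diff(row)); L=240+np.argmax(d[240:280]); Rr=360+np.argmax(d[360:400]); print(v,L,Rr,Rr-L)
c=g[:,310:326].mean(1); d=np.abs(np.diff(c)); print(88+np.argmax(d[88:120]),150+np.argmax(d[150:190]))
```

```text
[-0.69459113 -1.41515218  0.67651519] [0.0232681  0.01508984 0.05283231] 0.0681401103399125
go [0.0008 0.0014 0.0002] spin -0.0003 | tcp [ 0.474  -0.1351  0.1202] yaw -3.0264 t 12.5167 tilt [ 3.e-04 -1.e-04 -1.e+00]
120 255 380 125
150 256 379 123
200 259 376 117
240 240 399 159
94 167
```

play_rows(targets="-0.8 0 0 0 0;-1 0 0 -0.005 0;-1 0 0 -0.03 0;-1 0 0 -0.07 0;-1 0 0 -0.11 0;-1 0 0 -0.15 0;-1 0 0 -0.18 0;-1 0 0 -0.18 0")

```text
clock: 13.23
tcp_pos: [0.477, -0.1361, 0.3071]
orientation: [-0.179, 3.125, -0.002]
contact_force: [1.0, -0.4, -0.2]
grip_width: 0.0856
gripper_force: 0.0
```

```bash
cat >> h.py <<'E'
O=np.array([.473,-.134]); A=.1155
def S2W(x,y,z): c,s=np.cos(A),np.sin(A); return np.array([O[0]+c*x-s*y,O[1]+s*x+c*y,z])
def W2S(p): c,s=np.cos(A),np.sin(A); d=np.array(p)[:2]-O; return np.round([c*d[0]+s*d[1],-s*d[0]+c*d[1],p[2]],4)
E
python3 - <<'E'
from h import *
ct,cs=r.camera_info('top'),r.camera_info('scene')
print('bar',W2S(onz(ct,381,223.8,.254)))
for a in(1.45,1.6,1.8):
  p=S2W(.1-.085*np.cos(a),0,.138+.031+.085*np.sin(a)); print(a,proj(ct,p),proj(cs,p))
w=r.camera_info('wrist'); im=r.grab_frame('wrist'); save(im,'w7')
g=cv2.imread('pics/w7.png')
P=[proj(w,S2W(x,0,.138)) for x in(-.075,0,.075)]; print(P); print('tcp',W2S(r.get_obs()['tcp_pos']))
big=cv2.imread('pics/scene.png')[170:270,230:340]
x=np.hstack([cv2.resize(g,(440,330)),cv2.resize(big,(363,330),interpolation=cv2.INTER_CUBIC)])[:, :800]; cv2.imwrite('pics/v7.png',cv2.convertScaleAbs(x,alpha=1.4))
go(S2W(.15,0,.32),A)
E
```

```text
bar [ 0.0905 -0.0016  0.254 ]
1.45 [380.24554825 224.25286054] [277.85514772 188.91583554]
1.6 [379.65594634 218.30734458] [275.53057883 191.0285811 ]
1.8 [378.70548877 210.72465182] [272.45292518 194.80955924]
[array([319.44072123, 110.68677943]), array([319.17649757, 210.49955725]), array([318.93993019, 297.93532676])]
tcp [ 0.0025 -0.0019  0.3039]
go [-0.1476  0.0019 -0.015 ] spin -0.0004 | tcp [ 0.4757 -0.1356  0.3039] yaw -3.0265 t 13.2833 tilt [ 7.6e-03 -1.0e-04 -1.0e+00]
```

View pics/v7.png

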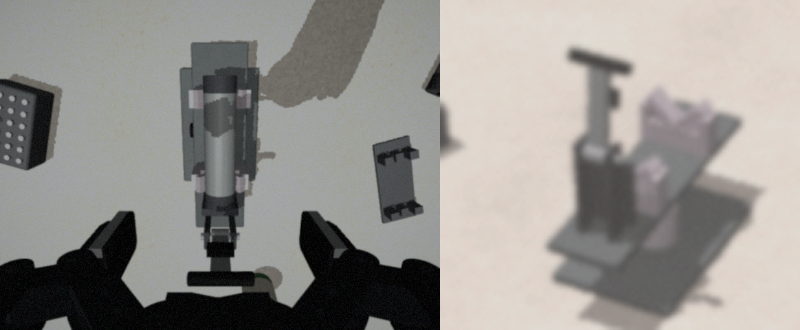

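The view shows the column lying in both Vs with its end at the stop, the rest empty, and the clamp bar up at about (220,278). The angle works out to a≈1.45. Next I close the fingers and go over and behind the bar.

play_rows(targets="-0.5 0 0.002 -0.015 0;0.5 -0.01 0.002 -0.025 0;1 -0.04 0.002 -0.025 0;1 -0.075 0.002 -0.025 0;1 -0.115 0.002 -0.025 0;1 -0.15 0.002 -0.025 0;1 -0.15 0.002 -0.025 0;1 -0.15 0.002 -0.025 0")

```text
clock: 13.95
tcp_pos: [0.6231, -0.1149, 0.3223]
orientation: [0.183, -3.132, 0.0]
contact_force: [-1.1, -0.3, -0.0]
grip_width: 0.0004
gripper_force: 0.0
```

Run:
```python
from h import *
o=r.get_obs(); print(W2S(o['tcp_pos']),o['contact_force'],o['grip_width']); go(S2W(.15,0,.242),A)
```

```text
[0.1513 0.0017 0.3223] [-1.071804   -0.27096845 -0.01377539] 0.00036141921797055835
go [ 0.001  -0.0017  0.0803] spin 0.0013 | tcp [ 0.6231 -0.1149  0.3223] yaw -3.0248 t 13.95 tilt [-4.3e-03 -5.0e-04 -1.0e+00]
```

play_rows(targets="1 0 -0.002 0.03 0;1 0 -0.002 0.06 0;1 0 -0.002 0.08 0;1 0.01 -0.002 0.08 0;1 0.025 -0.002 0.08 0;1 0.035 -0.002 0.08 0;1 0.04 -0.002 0.08 0;1 0.04 -0.002 0.08 0")

```text
clock: 14.62
tcp_pos: [0.5819, -0.1232, 0.2466]
orientation: [-0.179, 3.135, 0.0]
contact_force: [-1.0, -0.1, 0.5]
grip_width: -0.0006
gripper_force: 0.0
```

play_rows(targets="1 0.005 0 0 0;1 0.01 0 0 0;1 0.015 0 0 0;1 0.02 0 0 0;1 0.025 0 0 0;1 0.025 0 0 0")

```text
clock: 15.12
tcp_pos: [0.5573, -0.1253, 0.2451]
orientation: [0.18, -3.136, -0.001]
contact_force: [0.2, 0.0, 0.6]
grip_width: -0.0004
gripper_force: 0.1
```

Run:
```python
from h import *
o=r.get_obs(); print(W2S(o['tcp_pos']),o['contact_force']); go(S2W(.066,0,.235),A)
```

```text
[ 0.0847 -0.0011  0.2451] [0.15860839 0.03023988 0.56383153]
go [0.0187 0.001  0.0101] spin -0.0006 | tcp [ 0.5573 -0.1253  0.2451] yaw -3.0267 t 15.1167 tilt [-7.e-04  5.e-04 -1.e+00]
```

Run:
```python
from h import *
im=r.grab_frame('scene'); save(im,'s8'); 
a=im[150:270,220:360]; cv2.imwrite('pics/s8c.png',cv2.convertScaleAbs(cv2.resize(a,None,fx=5,fy=5,interpolation=cv2.INTER_CUBIC)[:,:,::-1],alpha=1.4))
for p in([.0847,0,.245],[.09,0,.254],[.069,0,.248]): print(proj(r.camera_info('scene'),S2W(*p)))
```

```text
[278.87117802 190.64794429]
[277.80327026 188.76345625]
[281.63008795 186.91868703]
```

View pics/s8c.png

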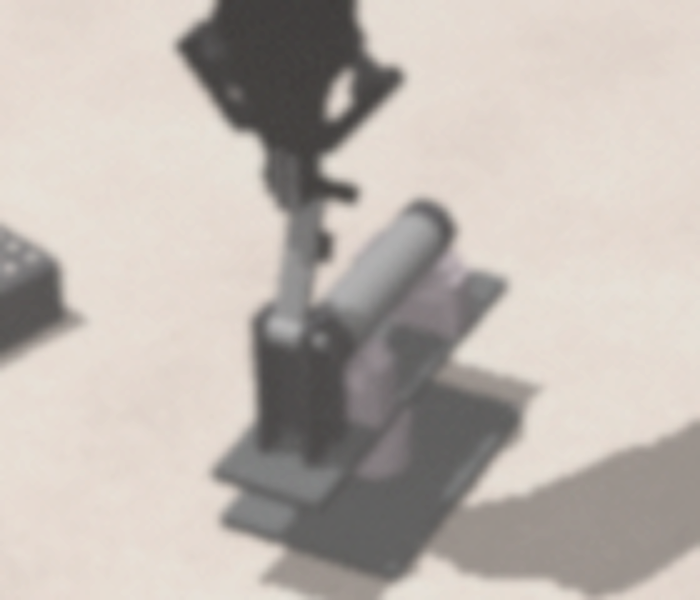

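The finger is behind the bar, at crop (290,180), and the arm is already leaning over. The column is still seated. I continue along the arc.

play_rows(targets="1 0.004 0.001 0.001 0;1 0.008 0.001 0.003 0;1 0.012 0.001 0.005 0;1 0.016 0.001 0.007 0;1 0.02 0.001 0.01 0;1 0.025 0.001 0.013 0;1 0.025 0.001 0.013 0")

```text
clock: 15.75
tcp_pos: [0.5317, -0.1273, 0.2313]
orientation: [0.18, -3.134, -0.001]
contact_force: [1.0, -1.2, 0.5]
grip_width: 0.0001
gripper_force: 0.0
```

Run:
```python
from h import *
o=r.get_obs(); p=W2S(o['tcp_pos']); print(p,o['contact_force']); go(S2W(.042,0,.26),A)
```

```text
[ 5.910e-02 -1.000e-04  2.313e-01] [ 0.96916551 -1.22445849  0.52681258]
go [ 0.0172  0.0001 -0.0287] spin -0.0009 | tcp [ 0.5317 -0.1273  0.2313] yaw -3.0269 t 15.75 tilt [-2.e-03  4.e-04 -1.e+00]
```

play_rows(targets="1 -0.004 0 -0.01 0;1 -0.004 0 -0.03 0;1 0.005 0 -0.035 0;1 0.02 0 -0.035 0;1 0.022 0 -0.03 0;1 0.022 0 -0.02 0;1 0.022 0 -0.012 0;1 0.022 0 -0.008 0")

```text
clock: 16.42
tcp_pos: [0.5103, -0.1293, 0.2384]
orientation: [0.181, -3.132, -0.001]
contact_force: [-14.0, 0.1, 21.5]
grip_width: -0.0001
gripper_force: 10.5
```

play_rows(targets="1 0.002 0 0.004 0;1 0.004 0 0.008 0;1 0.006 0 0.012 0;1 0.008 0 0.016 0;1 0.010 0 0.020 0;1 0.012 0 0.024 0;1 0.012 0 0.024 0")

```text
clock: 17.0
tcp_pos: [0.4988, -0.1312, 0.2149]
orientation: [0.18, -3.134, 0.0]
contact_force: [0.0, -0.4, -0.2]
grip_width: -0.0001
gripper_force: 0.0
```

Run:
```python
from h import *
o=r.get_obs(); p=W2S(o['tcp_pos']); print(p,o['contact_force']); go(S2W(.018,0,.185),A)
```

```text
[ 2.590e-02 -2.000e-04  2.149e-01] [ 0.02198881 -0.41109514 -0.20017764]
go [0.0078 0.0002 0.0299] spin -0.0006 | tcp [ 0.4988 -0.1312  0.2149] yaw -3.0267 t 17.0 tilt [-2.2e-03 -1.0e-04 -1.0e+00]
```

The tip slid off in front of the bar because the load was radial. I lift, go back behind it, and follow the bar's arc with the fingertip on its upper-back face.

play_rows(targets="1 0 0 -0.025 0;1 0 0 -0.055 0;1 -0.03 0 -0.055 0;1 -0.055 0 -0.055 0;1 -0.058 0 -0.04 0;1 -0.058 0 -0.031 0;1 -0.058 0 -0.031 0;1 -0.058 0 -0.031 0")

```text
clock: 17.67
tcp_pos: [0.556, -0.1246, 0.2461]
orientation: [0.18, -3.134, -0.0]
contact_force: [-0.5, 0.6, 0.7]
grip_width: -0.0
gripper_force: 0.0
```

Run:
```python
from h import *
o=r.get_obs(); p=W2S(o['tcp_pos']); print(p,o['contact_force'])
for P in((.07,.244),(.0574,.2352),(.0504,.229),(.0442,.222)): go(S2W(P[0],0,P[1]),A,o)
```

```text
[ 8.350e-02 -2.000e-04  2.461e-01] [-0.53104556  0.56732349  0.66715034]
go [0.0135 0.0002 0.0022] spin -0.0009 | tcp [ 0.556  -0.1246  0.2461] yaw -3.027 t 17.6667 tilt [-0.0027  0.     -1.    ]
go [0.0261 0.0002 0.011 ] spin -0.0009 | tcp [ 0.556  -0.1246  0.2461] yaw -3.027 t 17.6667 tilt [-0.0027  0.     -1.    ]
go [0.033  0.0002 0.0172] spin -0.0009 | tcp [ 0.556  -0.1246  0.2461] yaw -3.027 t 17.6667 tilt [-0.0027  0.     -1.    ]
go [0.0392 0.0002 0.0243] spin -0.0009 | tcp [ 0.556  -0.1246  0.2461] yaw -3.027 t 17.6667 tilt [-0.0027  0.     -1.    ]
```

play_rows(targets="1 0.0135 0 0.003 0;1 0.020 0 0.008 0;1 0.026 0 0.0125 0;1 0.030 0 0.016 0;1 0.033 0 0.019 0;1 0.036 0 0.0225 0;1 0.039 0 0.026 0;1 0.039 0 0.026 0")

```text
clock: 18.33
tcp_pos: [0.5175, -0.1289, 0.2204]
orientation: [0.18, -3.135, -0.0]
contact_force: [0.2, -0.8, -0.4]
grip_width: 0.0
gripper_force: 0.0
```

Run:
```python
from h import *
o=r.get_obs(); p=W2S(o['tcp_pos']); print(p,o['contact_force'],o['gripper_force'])
for P in((.039,.215),(.0345,.2076),(.031,.20),(.0289,.1918)): go(S2W(P[0],0,P[1]),A,o)
```

```text
[ 4.480e-02 -1.000e-04  2.204e-01] [ 0.24664851 -0.80552138 -0.43218922] 0.0
go [0.0058 0.0001 0.0054] spin -0.0005 | tcp [ 0.5175 -0.1289  0.2204] yaw -3.0266 t 18.3333 tilt [-1.4e-03  1.0e-04 -1.0e+00]
go [0.0103 0.0001 0.0128] spin -0.0005 | tcp [ 0.5175 -0.1289  0.2204] yaw -3.0266 t 18.3333 tilt [-1.4e-03  1.0e-04 -1.0e+00]
go [0.0138 0.0001 0.0204] spin -0.0005 | tcp [ 0.5175 -0.1289  0.2204] yaw -3.0266 t 18.3333 tilt [-1.4e-03  1.0e-04 -1.0e+00]
go [0.0159 0.0001 0.0287] spin -0.0005 | tcp [ 0.5175 -0.1289  0.2204] yaw -3.0266 t 18.3333 tilt [-1.4e-03  1.0e-04 -1.0e+00]
```

play_rows(targets="1 0.003 0 0.003 0;1 0.006 0 0.006 0;1 0.008 0 0.009 0;1 0.0103 0 0.013 0;1 0.0103 0 0.013 0")

```text
clock: 18.75
tcp_pos: [0.5077, -0.1301, 0.2076]
orientation: [0.181, -3.136, -0.0]
contact_force: [-0.1, -0.2, 0.6]
grip_width: -0.0004
gripper_force: 0.0
```

play_rows(targets="1 0.002 0 0.004 0;1 0.004 0 0.008 0;1 0.005 0 0.012 0;1 0.006 0 0.015 0;1 0.006 0 0.015 0")

```text
clock: 19.17
tcp_pos: [0.5018, -0.1308, 0.1925]
orientation: [0.181, -3.136, -0.0]
contact_force: [-0.6, -0.3, -0.1]
grip_width: 0.0004
gripper_force: 0.0
```

Run:
```python
from h import *
o=r.get_obs(); p=W2S(o['tcp_pos']); print(p,o['contact_force'],o['moment'],o['gripper_force'])
s=r.grab_frame('scene'); save(s,'s9'); a,b=cv2.imread('pics/s8.png',0).astype(int),cv2.imread('pics/s9.png',0).astype(int)
cs=r.camera_info('scene')
for th in(0,.2,.4,.6,.8): 
  print(th,[np.round(proj(cs,S2W(.1-.085*np.cos(th),y,.169+.085*np.sin(th)))).astype(int).tolist() for y in(-.026,.026)])
print(b[186:214:2,284:320:2])
```

```text
[ 2.890e-02 -1.000e-04  1.925e-01] [-0.62461789 -0.3340651  -0.06563811] [-0.04203984 -0.02937343  0.03254298] 2.8193233880813295e-06
0 [[284, 199], [299, 204]]
0.2 [[283, 194], [299, 199]]
0.4 [[282, 190], [298, 195]]
0.6 [[281, 187], [297, 192]]
0.8 [[278, 185], [295, 190]]
[[ 72  57  50  48  48  52  68 118 151 156 155 154 154 154 155 155 156 155]
 [ 93  67  65  55  52  89 130 153 157 153 149 152 154 154 154 154 156 157]
 [ 96  68  69  57  51 105 153 156 149 118  98 110 138 153 157 156 157 157]
 [ 74  70  71  61  51 103 153 149 121  98  87  74  89 139 157 155 156 157]
 [ 63  70  71  60  52  95 137 130 123 123 114  91  70 106 152 156 155 157]
 [117  81  70  63  57  55  66  80  99 119 113  99  70  88 147 156 156 157]
 [144 102  79  77  74  69  60  53  82 112 104  90  71 110 152 157 157 156]
 [139 125 115  90  92 113 111  96 102 105  92  78  84 125 150 158 157 157]
 [133 130 120  89  90  99 100  97  93  87  80  79 110 124 139 154 156 156]
 [131 126  97  73  84  88  88  86  83  77  76  89 106 117 122 115 121 136]
 [129 112  68  57  82  89  87  84  77  74  84  94 103 115 100  89  94  95]
 [121  82  54  67  86  87  84  78  73  85  95 101 100  94  82  87  92  86]
 [ 99  78  73  82  87  83  79  74  81  90  93  95  96  91  82  79  82 100]
 [ 77  77  86  87  83  78  75  82  88  90  90  89  91  92  81  78  95 142]]
```

The bar end shows up numerically at about (297,198) in the scene image, which matches a≈0.2, so the bar is following. I press on in small steps.

play_rows(targets="1 0.001 0 0.003 0;1 0.003 0 0.006 0;1 0.005 0 0.009 0;1 0.006 0 0.012 0;1 0.006 0 0.012 0")

```text
clock: 19.63
tcp_pos: [0.496, -0.1315, 0.1807]
orientation: [0.181, -3.136, -0.0]
contact_force: [1.5, -0.1, 1.0]
grip_width: 0.0003
gripper_force: 0.7
```

play_rows(targets="1 0 0 0.001 0;1 0 0 0.002 0;1 0 0 0.002 0")

```text
clock: 19.88
tcp_pos: [0.4959, -0.1315, 0.1789]
orientation: [0.181, -3.136, -0.0]
contact_force: [0.6, -0.2, 0.4]
grip_width: -0.0002
gripper_force: 0.6
```

play_rows(targets="1 0 0 0.0005 0;1 0 0 0.001 0;1 0 0 0.001 0")

```text
clock: 20.13
tcp_pos: [0.4959, -0.1315, 0.178]
orientation: [0.181, -3.136, -0.0]
contact_force: [0.4, -0.2, 0.6]
grip_width: 0.0
gripper_force: 0.7
```

play_rows(targets="1 0 0 0.0005 0;1 0 0 0.001 0;1 0 0 0.001 0")

```text
clock: 20.38
tcp_pos: [0.4959, -0.1315, 0.177]
orientation: [0.181, -3.136, -0.0]
contact_force: [-1.1, -0.4, 1.8]
grip_width: -0.0
gripper_force: 0.6
```

play_rows(targets="1 0 0 0.0005 0;1 0 0 0.001 0;1 0 0 0.001 0")

```text
clock: 20.63
tcp_pos: [0.4962, -0.1315, 0.1761]
orientation: [0.181, -3.136, 0.0]
contact_force: [-0.8, -0.4, 2.0]
grip_width: -0.0001
gripper_force: 0.6
```

play_rows(targets="1 0 0 0.0005 0;1 0 0 0.0005 0")

```text
clock: 20.8
tcp_pos: [0.4963, -0.1315, 0.1757]
orientation: [-0.181, 3.136, -0.0]
contact_force: [-1.1, -0.4, 1.7]
grip_width: -0.0001
gripper_force: 0.7
```

play_rows(targets="1 0 0 0.0005 0;1 0 0 0.0005 0")

```text
clock: 20.97
tcp_pos: [0.4963, -0.1315, 0.1753]
orientation: [-0.181, 3.136, -0.0]
contact_force: [-0.7, 0.3, 3.2]
grip_width: -0.0001
gripper_force: 1.6
```

play_rows(targets="1 0 0 0.0005 0;1 0 0 0.0005 0")

```text
clock: 21.13
tcp_pos: [0.4965, -0.1315, 0.175]
orientation: [-0.181, 3.136, 0.0]
contact_force: [-0.2, 0.4, 5.3]
grip_width: 0.0002
gripper_force: 2.5
```

play_rows(targets="1 0 0 0.0005 0;1 0 0 0.0005 0")

```text
clock: 21.3
tcp_pos: [0.4967, -0.1315, 0.1748]
orientation: [-0.181, 3.135, 0.0]
contact_force: [-2.1, 0.1, 8.6]
grip_width: 0.0003
gripper_force: 3.4
```

The force rises at z=0.175 as predicted, to 8.6 N. I hold, then lift clear.

play_rows(targets="1 0 0 0 0;1 0 0 0.0002 0;1 0 0 0.0002 0;1 0 0 0.0002 0;1 0 0 0.0002 0")

```text
clock: 21.72
tcp_pos: [0.4967, -0.1315, 0.1748]
orientation: [-0.181, 3.135, 0.0]
contact_force: [-3.5, 0.1, 8.6]
grip_width: 0.0002
gripper_force: 4.3
```

play_rows(targets="1 0 0 -0.001 0;1 0 0 -0.004 0;1 0 0 -0.02 0;1 0 0 -0.05 0;1 0 0 -0.08 0;1 0 0 -0.11 0;1 0.0 0 -0.11 0;1 0 0 -0.11 0")

```text
clock: 22.38
tcp_pos: [0.4971, -0.1316, 0.2854]
orientation: [-0.181, 3.133, -0.0]
contact_force: [-1.3, 0.2, -0.9]
grip_width: -0.0003
gripper_force: 0.0
```

Run:
```python
from h import *
o=r.get_obs(); print(W2S(o['tcp_pos']),o['contact_force'])
w=r.camera_info('wrist'); im=r.grab_frame('wrist'); s=r.grab_frame('scene'); save(im,'w10'); save(s,'s10')
g=cv2.cvtColor(im,cv2.COLOR_RGB2GRAY); cs=r.camera_info('scene'); gs=cv2.cvtColor(s,cv2.COLOR_RGB2GRAY)
for th in(0,.05,.1,.2): print(th,[np.round(proj(cs,S2W(.1-.085*np.cos(th),y,.169+.085*np.sin(th))),1).tolist() for y in(-.026,.026)])
print(gs[190:212,278:304:2])
for x in(-.075,-.055,.015): print(x,proj(w,S2W(x,0,.138+(.018 if x<0 else .037))),[proj(w,S2W(x,y,.138))[0].round(1) for y in(-.018,.018)])
for v in(20,40,60,80,100,120): print(v,g[v,280:362:3])
```

```text
[ 0.0242 -0.0004  0.2854] [-1.33368454  0.17413025 -0.88973718]
0 [[283.5, 199.0], [299.5, 203.5]]
0.05 [[283.4, 197.8], [299.5, 202.3]]
0.1 [[283.4, 196.7], [299.4, 201.1]]
0.2 [[283.1, 194.4], [299.2, 198.9]]
[[156 156 157 158 155 155 157 156 156 156 156 149 118]
 [156 156 157 156 154 155 157 156 155 155 154 135  96]
 [155 155 156 155 155 156 156 156 156 154 149 121  98]
 [155 156 156 156 156 156 157 156 156 154 142 120 115]
 [155 155 156 155 156 156 155 156 156 151 134 123 123]
 [155 155 155 153 154 154 154 155 154 142 128 125 122]
 [155 156 151 137 143 150 152 154 147 129 124 124 121]
 [155 155 141 104 117 132 145 149 135 115 120 123 118]
 [154 155 131  73  81 100 123 133 116 100 109 118 113]
 [153 153 126  65  61  85 104 103  93  84  93 108 108]
 [154 152 134  85  71 102 110  96  75  69  78  92 100]
 [153 153 146 118 100 116 123 109  72  57  63  74  89]
 [154 153 151 141 123 124 124 107  67  53  54  63  81]
 [153 153 152 144 129 125 121  94  65  56  52  59  77]
 [153 154 151 139 127 125 112  83  75  67  59  62  75]
 [154 154 147 132 126 121  97  81  85  81  71  68  74]
 [153 150
[... 440 characters left out ...]
64(290.0), np.float64(342.4)]
0.015 [316.02558059 222.53371518] [np.float64(291.6), np.float64(340.7)]
20 [121 121 121 123 125 123 123 123 121 121 123 123 119 122 120 124 120 121
 122 120 122 122 120 117 120 121 122 121]
40 [69 70 72 71 64 68 70 69 72 75 71 73 70 68 69 72 75 71 70 72 73 70 73 71
 71 70 71 60]
60 [72 66 69 74 71 72 71 68 71 67 70 71 71 72 70 70 68 74 75 72 72 73 72 72
 70 68 69 68]
80 [75 72 68 47 34 37 41 46 42 45 40 45 44 47 49 43 39 37 32 30 25 29 48 46
 46 46 67 40]
100 [68 67 48 36 29 32 40 43 45 43 47 51 50 50 47 44 35 40 38 27 24 28 45 48
 42 46 41 47]
120 [110  98  98  90  67  80  89  93  98 104 108 114 117 108 100  94  90  86
  76  72  53  70 108 109  95  94  98 122]
```

```bash
python3 -c "
from h import *
print(r.hand_in())"
```

```text
the job is handed in; nothing more can be done
None
```

The job is handed in, but no verdict came back. By my measurements the column is seated in both Vs against the end stop and let go, the clamp is pressed down at about 8.6 N on the bar, and the hand is clear.

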